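# Index the sample carousel with its ratchet lever and open the hatch

### The job

First draw the carousel's ratchet lever all the way back, to see that it runs free while the pots stand still, then work it forward (with further back-and-forward strokes if needed) until the red-lidded pot on the carousel stands centred under the hatch. Then turn the black latch knob a quarter-turn clockwise and slide the hatch fully open, leaving the pot centred there. Turn the carousel with the lever only, do not touch the pots in the carousel, and do not disturb the other things on the table.

Things in the scene. Friction and masses are not known exactly. Their poses are not given: they have to be found in the camera images.
- instrument: sample carousel: white-based clear box fixed to the table, 260 mm along its x, 290 mm along its y (from -125 to +165 mm), its clear cover 109 mm above the table. Origin on the carousel's upright axis, at table height; x, y, z axes as the robot's when its yaw is 0 (so x points away from the robot and y to the left). It stands at a different place and yaw (up to about 20 degrees) each time
- carousel (a joint): turn of the carousel (six pots, 60 degrees apart, on a grey turntable under the clear cover), rad, counter-clockwise from above positive; 0 when the red-lidded pot is centred under the hatch. It starts 0.9 to 1.7 rad short of 0 (negative). It stays where it is left (dry friction, about 0.22 N m, hardly overruns), and nothing turns it back: if the pot overshoots, it must go all the way round
- red_lid (a point): middle of the top of the red lid of the pot on the carousel (54 mm wide), 82 mm from the carousel's axis and 91 mm above the table
- hatch_centre (a point): middle of the hatch opening (72 x 72 mm, between two blue strips) in the cover, 82 mm from the axis on the instrument's +y side, 109 mm above the table; fixed to the instrument
- lever (a joint): angle of the ratchet lever, rad: 0 at its back stop (post nearest the robot), 1.15 at its forward stop; grows counter-clockwise from above. An aluminium arm above the cover, turning on the carousel's axis, on the instrument's -y side; at angle q it points (123 degrees - q) clockwise from the instrument's +x. 0.5 N at the post moves it loose, 2.5 N when driving; it stays where left
- pawl: brass pawl 29 mm long, carried by the lever, origin on its pivot. Moving back, it clicks over the wheel's 12 pins (30 degrees apart) and the carousel stays still. Moving forward, the lever runs free for up to 30 degrees until the pawl catches a pin, then turns the carousel by the same angle. Not to be handled
- post_top (a point): middle of the top of the upright orange post at the end of the lever, 115 mm from the carousel's axis; post 22 mm in diameter, from 148 mm up to 190 mm above the table (below it the arm, 14 mm wide, top at 146 mm); push it from either side or between loosely opened fingers
- latch (a joint): turn of the latch knob, rad: 0 locked, 1.57 (stop) released; grows clockwise seen from above; stays where left, about 0.06 N m. While it is locked its steel cam blocks the hatch. It clears the hatch past about 1 rad
- latch_wing (a point): middle of the top of the black wing of the latch knob, on its upright axis, 152 mm above the table; at x +54.5, y +134.5 mm of the instrument. The wing is 50 mm long, 12 mm thick, 26 mm tall (from 126 mm above the table); it lies along the instrument's y when locked and along its x when released
- hatch (a joint): slide of the clear hatch panel, m: 0 shut, 0.085 fully open (stop), moving along the instrument's +x; about 1.5 N, stays where left
- hatch_grip (a point): middle of the top of the blue upright bar on the hatch panel, 149 mm above the table; bar 12 mm thick along the instrument's x, 50 mm long along its y, 34 mm tall (from 115 mm above the table); at x -12, y +82 mm of the instrument when shut
- spare_pot_red: a spare specimen pot with a red lid standing on the table beside the instrument (54 mm wide, 59 mm tall), not to be disturbed; origin at the centre of its underside
- spare_pot_blue: a spare pot with a blue lid standing on the table (54 mm wide, 59 mm tall), not to be disturbed; origin at the centre of its underside
- tube_rack: green rack of capped tubes, 90 x 200 mm, 100 mm tall, not to be disturbed; origin at the centre of its underside
- reagent_jar: jar with a yellow cap, 70 mm wide, 100 mm tall, not to be disturbed; origin at the centre of its underside
- screwdriver: orange-handled screwdriver lying on the table, 200 mm long, not to be disturbed

How it is judged:
On the way, in this order (a step that is already met when the one before it is completed fails the run):
1. the lever is drawn back to its back stop (within 0.08 rad) while the carousel stands still (red lid within 8 mm of its start) (value of joint lever below 0.08 rad and distance of red_lid from where it was at the start of the episode below 0.008 m), for 0.1 s.
2. the lever has brought the red-lidded pot under the hatch, centred within 10 mm, at rest, hatch still shut and latched (horizontal distance between red_lid and hatch_centre below 0.01 m and velocity of joint carousel below 0.03 rad/s and value of joint hatch below 0.01 m and value of joint latch below 0.5 rad), for 0.2 s.
3. the latch is released (turned more than 1.2 rad) with the hatch still shut and the pot under it (horizontal distance between red_lid and hatch_centre below 0.01 m and value of joint latch above 1.2 rad and value of joint hatch below 0.02 m), for 0.1 s.
4. the hatch is slid open (more than 72 mm) above the red pot (horizontal distance between red_lid and hatch_centre below 0.01 m and value of joint hatch above 0.072 m), for 0.2 s.
At the end, for the whole second after the job is handed in: The red-lidded pot on the carousel is at rest within 10 mm of the hatch centre (seen from above), the latch is turned at least 1.2 rad from locked and the hatch is at least 72 mm open (all of step 4 and velocity of joint carousel below 0.03 rad/s and value of joint latch above 1.2 rad); the robot touches nothing.
It fails at once if the carousel or its pots are touched by the robot (contact force between any of the fingers, the arm and carousel above 2 N).
It fails at once if one of the other things on the table is disturbed (moved more than 20 mm) (distance of any of spare_pot_red, spare_pot_blue, tube_rack, reagent_jar, screwdriver from where it was at the start of the episode above 0.02 m).
It also fails if it takes over 72 s, if anything falls off the work surface, if the arm or the gripper's body presses on something with over 40 N, if the wrist force passes 120 N, or if a joint passes its speed limit or range.

### The arm

A 6-joint arm with a two-finger parallel gripper is mounted at the origin on the work surface. World frame = base frame: x ahead of the robot, y to its left, z up, the work surface at z = 0. Lengths are in m, angles in rad, forces in N, time in s.
With the tool pointing down it reaches from about 0.425 to 0.95 m from the base axis. Payload 14.7 kg.
Tool frame: the origin (TCP) lies midway between the tips of the shut fingers; the grasp point (between the pads) lies 19 mm behind it; z points along the fingers, y is the direction in which the jaws open and shut (so a half turn about z gives the same grasp; the last joint's range is limited). The gripper opens to 85 mm and grips with 20 to 120 N. Pads are 22 mm wide; open, the fingers measure 114 mm over their backs; the gripper's body (76 mm by 85 mm) begins 54 mm behind the grasp point. The pads swing forward as they close: fully open they stand 13 mm farther back than shut.
Start: joints at [-1.318, 0.48, 1.596, -0, 1.065, -0.047], TCP at [0.192, -0.621, 0.231] pointing down, gripper open.
Joint ranges: [-2.75, 2.75], [-0.82, 2.05], [0.23, 2.67], [-1.56, 4.7], [0.09, 2.69], [-2.92, 2.92]. Speed limits (rad/s): [1.89, 1.89, 2.39, 3.01, 3.01, 3.01].

### API

Orientations are given as a rotation vector (axis times angle).
In Python, from station import manip gives the robot as it stands.
- The arm moves only by the tool arm_command, never from a script. Its arguments are lists of equal length, an entry for each row: "linear": the shift along the tool's x, y, z in mm, a list of three; "angular": the turn, a rotation vector about the tool's x, y, z in degrees, a list of three; "fingers": the closure in counts, from 0 (fully open) to 255 (shut). A call has 1 to 12 rows; each row is the pose to reach, as a shift and turn from the pose commanded when the call began, along the tool's axes at that moment; what a row does not reach only later rows make up. A row lasts 1/10 s, in which the tool goes at most 50 mm and 8.59 degrees, less where a joint would pass 70% of its speed; a pose out of reach is approached as far as the arm can. A call with a gripper value outside its range is refused whole. The fingers move at their own pace and stop on an object; "squeeze" is the grip in N (left out, the last holds). Time passes only in rows, so rows that repeat a pose let the fingers close. It gives the time, the measured TCP pose, the force and the opening at its end, in the units of the state.
- manip.state(): the state, without advancing time (a new reading comes with each control period).
- manip.capture(name): name is "scene" or "top"; returns a dict with "image" (420x560x3 uint8, red, green, blue), "K" (3x3 intrinsics, pixels), "k1" (the pictures are not rectified: a ray, as slopes to the right and down, at radius r is drawn at 1 + k1 r^2 times it, then the intrinsics apply), "xyz" and "rotation" of the camera in the world. Camera axes: x right, y up, looking along -z (the intrinsics and any distortion apply to the point x, -y, -z); pixel columns grow to the right and rows downward; lengths in m; the calibration is good to about 2 mm. A picture is of the moment at which its call begins. There is no depth.
- manip.sign_off(): hands the job in, once; it reports no verdict.
The state is a dict: "t": time; "qpos": joint angles; "qd": joint speeds; "joint_efforts": joint torques, N m; "position": TCP position; "tcp_rot": TCP orientation; "wrist_force": force on the tool from outside, world axes, zero at the start; "torque": the same for the moment, N m; "grip_width": finger opening in m.
Only numpy, scipy, OpenCV 4.12 (cv2) and the standard library are available. Lean on these libraries where they do the work, as an engineer would, in place of code of your own. Each camera call takes 0.05 s, during which the arm holds its last target.

## Working session

There is one attempt and no reset: what is moved stays moved. The work goes in short steps, Python scripts to look and compute and a tool call to move; the robot and the scene stay as the last step left them, time stands still between calls to the robot, and variables do not carry over. Pictures are saved under pics/ and viewed, and the job is handed in when it is done.

Besides the shell and the picture viewer there is one more tool, called after ">>>" as name(argument=value, ...) on one line, values as JSON. arm_command: Moves the arm, as the interface text tells. Its arguments: {"type":"object","properties":{"linear":{"type":"array"},"angular":{"type":"array"},"fingers":{"type":"array"},"squeeze":{"type":"number"}},"required":["linear","angular","fingers"]}

```bash
ls; mkdir -p pics
python3 - <<'E'
from station import manip
import cv2
print(manip.state())
for n in("scene","top"):
    c=manip.capture(n); cv2.imwrite(f"pics/{n}0.png",c["image"][:,:,::-1]); print(n,c["K"],c["k1"],c["xyz"],c["rotation"])
E
```

```text
pics
{'t': 0.0, 'qpos': array([-1.31761327e+00,  4.80838717e-01,  1.59689500e+00, -1.81148934e-05,
        1.06509721e+00, -4.66098734e-02]), 'qd': array([-4.82911075e-04,  9.54376021e-04,  2.31894016e-03, -2.34180236e-05,
        1.30750654e-04,  1.33377430e-04]), 'joint_efforts': array([ 2.39219975e-03, -9.50639176e+01, -4.30173683e+01, -6.98371878e-04,
        1.22993559e-02, -2.49093461e-05]), 'position': array([ 0.19186082, -0.62059235,  0.23066005]), 'tcp_rot': array([-3.10514623e+00, -4.68982074e-01,  2.25207572e-04]), 'wrist_force': array([ 0.22190975, -0.00073495,  0.58652615]), 'torque': array([-0.00754496, -0.05685674, -0.02170009]), 'grip_width': 0.0853016576891405}
scene [[444.22759186   0.         285.76892192]
 [  0.         444.22759186 209.52483191]
 [  0.           0.           1.        ]] -0.10638572529978504 [ 1.07572625 -0.58467509  0.88369967] [0.77454435 0.31342731 0.6704828 ]
top [[491.4278212    0.         285.14173259]
 [  0.         491.4278212  206.43526894]
 [  0.           0.           1.        ]] -0.07011381132489732 [ 0.45875983 -0.02240832  1.39442822] [ 0.04905437 -0.05896446 -1.59176093]
```

View pics/scene0.png

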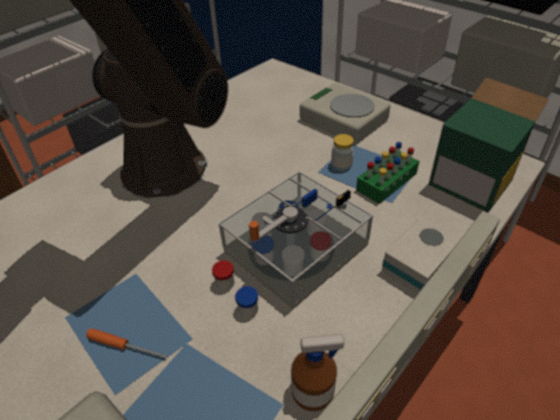

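View pics/top0.png

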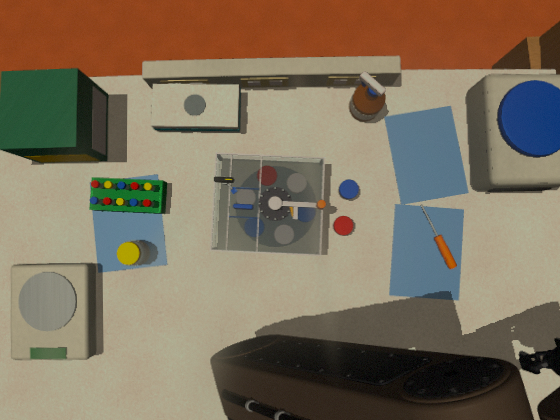

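The top view shows the carousel axis near (275,203), the post at (322,204), the red lid at (267,175), the black wing at (224,180) and the blue bar at (243,206). The spare pots are at (343,226) and (348,189). Next I'll measure these.

```bash
cat > h.py <<'E'
from station import manip
import cv2, numpy as np
from scipy.spatial.transform import Rotation as R
def ray(c,u,v):
    D=np.array([c["k1"],0,0,0,0],float)
    p=cv2.undistortPoints(np.array([[[u,v]]],float),c["K"],D)[0,0]
    return R.from_rotvec(c["rotation"]).as_matrix()@np.array([p[0],-p[1],-1])
def onz(c,u,v,z):
    d=ray(c,u,v); o=np.array(c["xyz"]); return o+d*(z-o[2])/d[2]
def proj(c,P):
    q=R.from_rotvec(c["rotation"]).as_matrix().T@(np.atleast_2d(P)-c["xyz"]).T
    x=q[0]/-q[2]; y=-q[1]/-q[2]; s=1+c["k1"]*(x*x+y*y)
    return np.c_[c["K"][0,0]*x*s+c["K"][0,2],c["K"][1,1]*y*s+c["K"][1,2]]
def blobs(c,name,lo,hi,roi,amin=8):
    hsv=cv2.cvtColor(c["image"],cv2.COLOR_RGB2HSV)
    m=cv2.inRange(hsv,np.array(lo),np.array(hi))
    x0,y0,x1,y1=roi; k=np.zeros_like(m);k[y0:y1,x0:x1]=m[y0:y1,x0:x1]
    n,l,s,ce=cv2.connectedComponentsWithStats(k)
    return [(ce[i].round(2),s[i].tolist()) for i in range(1,n) if s[i][4]>=amin]
E
python3 - <<'E'
from h import *
t=manip.capture("top"); s=manip.capture("scene")
cv2.imwrite("pics/topz.png",cv2.resize(t["image"][140:270,200:370,::-1],None,fx=4.6,fy=4.6,interpolation=cv2.INTER_CUBIC))
cv2.imwrite("pics/scz.png",cv2.resize(s["image"][160:320,205:385,::-1],None,fx=3.7,fy=3.7,interpolation=cv2.INTER_CUBIC))
for nm,c,roi in(("top",t,(205,145,365,265)),("scene",s,(205,165,380,320))):
    print(nm,"orange",blobs(c,0,(5,170,120),(18,255,255),roi))
    print(nm,"blue",blobs(c,0,(105,120,50),(125,255,255),roi))
    print(nm,"red",blobs(c,0,(170,100,50),(180,255,255),roi),blobs(c,0,(0,100,50),(4,255,255),roi))
    print(nm,"black",blobs(c,0,(0,0,0),(180,255,40),roi))
E
```

```text
top orange [(array([321.36, 203.5 ]), [318, 200, 8, 8, 50])]
top blue [(array([348.48, 188.75]), [339, 180, 19, 19, 272]), (array([233.41, 190.  ]), [231, 187, 6, 7, 22]), (array([242.21, 205.85]), [233, 204, 19, 5, 73])]
top red [] [(array([267.9 , 175.11]), [261, 166, 16, 19, 225]), (array([343.06, 225.08]), [334, 216, 19, 19, 290])]
top black [(array([230.12, 181.  ]), [227, 180, 6, 3, 8])]
scene orange [(array([253.26, 224.18]), [250, 221, 8, 7, 38])]
scene blue [(array([308.98, 194.86]), [302, 190, 14, 11, 59]), (array([281.25, 205.38]), [280, 204, 3, 4, 8]), (array([329.08, 205.75]), [328, 204, 4, 4, 12]), (array([263.6, 244.6]), [253, 237, 20, 16, 200]), (array([246.41, 296.35]), [236, 287, 22, 21, 346])]
scene red [(array([328.46, 239.92]), [326, 237, 5, 7, 13]), (array([312.75, 241.88]), [312, 239, 3, 6, 8])] [(array([370.4, 166. ]), [368, 165, 5, 4, 10]), (array([320.04, 240.47]), [310, 232, 21, 18, 222]), (array([222.73, 269.41]), [212, 260, 22, 21, 310])]
scene black [(array([368.17, 190.68]), [357, 180, 23, 22, 229]), (array([342.93, 198.87]), [337, 191, 13, 16, 89]), (array([289.41, 226.53]), [276, 218, 31, 15, 154])]
```

View pics/topz.png

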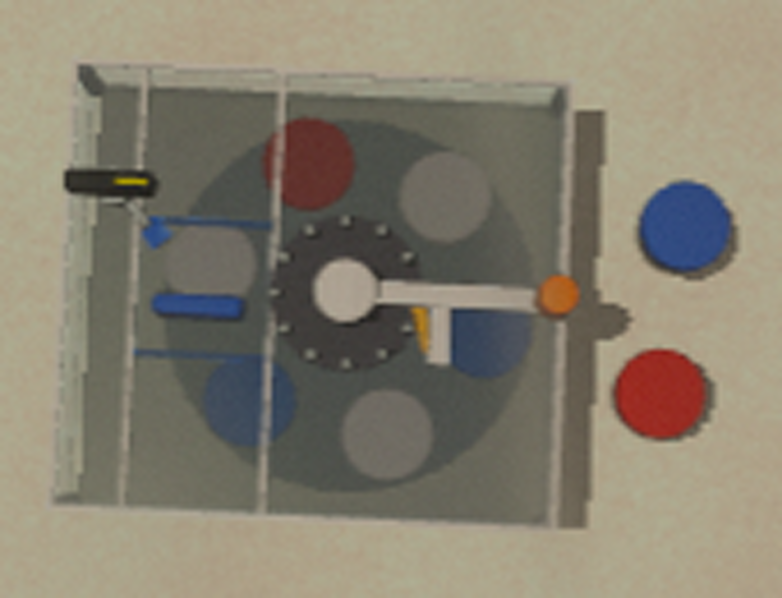

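View pics/scz.png

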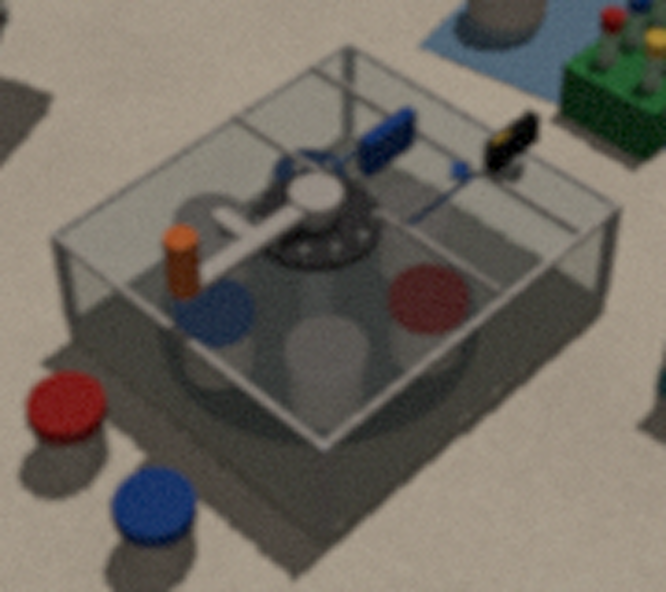

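```bash
cat > fit.py <<'E'
from h import *
t=manip.capture("top")
W=onz(t,224.1,180.,.152)[:2]; B=onz(t,242.3,206.,.149)[:2]; H=onz(t,275.4,203.,.148)[:2]
P=onz(t,321.6,204.,.190)[:2]; L=onz(t,267.6,175.6,.091)[:2]
print("W",W,"B",B,"H",H,"P",P,"L",L, "P-H",np.linalg.norm(P-H),"L-H",np.linalg.norm(L-H))
A=np.array([[54.5,134.5],[-12,82],[0,0]])/1000; Q=np.array([W,B,H])
a=(A-A.mean(0))@[1,1j]; b=(Q-Q.mean(0))@[1,1j]
yaw=np.angle(np.sum(b*a.conj())); M=np.array([[np.cos(yaw),-np.sin(yaw)],[np.sin(yaw),np.cos(yaw)]])
o=Q.mean(0)-M@A.mean(0); print("yaw",np.degrees(yaw),"o",o,"res mm",(Q-(A@M.T+o))*1000)
ang=lambda v:np.degrees(np.arctan2(v[1],v[0]))
print("lever q rad",np.radians(123+ang(P-o)-np.degrees(yaw)),"car rad",np.radians(ang(L-o)-np.degrees(yaw)-90))
for n,x,y in(("wing",54.5,134.5),("bar",-12,82),("hatch",0,82)): print(n,M@np.array([x,y])/1000+o)
for n,u,v in(("sr",343.06,225.08),("sb",348.48,188.75)): print(n,onz(t,u,v,.059)[:2])
for u,v,z in((91,180,.1),(166,180,.1),(128,253,.1)): print(onz(t,u,v,z))
# reflect check with the scene view
s=manip.capture("scene")
f=lambda x,y,z:np.r_[M@np.array([x,y])/1000+o,z]
print(proj(s,[f(54.5,134.5,.152),f(-12,82,.149),np.r_[P,.19],np.r_[L,.091],np.r_[o,.148]]).round(1))
E
python3 fit.py
```

```text
W [0.61474991 0.12269398] B [0.5476416  0.07761584] H [ 0.55355366 -0.00660711] P [ 0.5454629  -0.12067269] L [0.6317049  0.01344502] P-H 0.1143521666274875 L-H 0.080682733216655
yaw -3.7036863341347743 o [ 0.55318293 -0.00653325] res mm [[-1.50742491 -1.47134462]
 [ 1.13669275  1.54519652]
 [ 0.37073216 -0.0738519 ]]
lever q rad 0.5730661666834361 car rad -1.2570119853020125
wing [0.61625734 0.12416533]
bar [0.54650491 0.07607064]
hatch [0.55847985 0.07529549]
sr [ 0.49613952 -0.1882951 ]
sb [ 0.59514347 -0.20613443]
[0.62956189 0.48610388 0.1       ]
[0.62477226 0.28356027 0.1       ]
[0.43330044 0.38582069 0.1       ]
[[340.9 194. ]
 [307.1 192.9]
 [250.7 223.3]
 [317.6 238.4]
 [287.5 211.6]]
```

```bash
cat >> h.py <<'E'
def go(p,yang,ref=None):
    """tool-frame shift mm & turn deg about tool z for target world p, jaw axis at world angle yang (deg)"""
    s=manip.state(); M=R.from_rotvec(s["tcp_rot"]).as_matrix()
    d=M.T@(np.array(p)-s["position"])*1000
    T=np.eye(3); a=np.radians(yang); y=np.array([np.cos(a),np.sin(a),0]); z=np.array([0,0,-1.]); T=np.c_[np.cross(y,z),y,z]
    print("lin",d.round(1),"ang",np.degrees(R.from_matrix(M.T@T).as_rotvec()).round(1))
def st():
    s=manip.state(); M=R.from_rotvec(s["tcp_rot"]).as_matrix()
    print("t",round(s["t"],2),"pos",s["position"].round(4),"jaw",np.degrees(np.arctan2(M[1,1],M[0,1])).round(1),"zx",M[:,2].round(3),"F",s["wrist_force"].round(1),"w",round(s["grip_width"],4))
E
python3 -c "
from h import *
st();go((.545,-.121,.26),-4);go((.545,-.121,.26),176)
s=manip.capture('scene')
print(proj(s,[[.49614,-.1883,.059],[.59514,-.2061,.059]]), 'obs 222.7 269.4 / 246.4 296.35')"
```

```text
t 0.3 pos [ 0.192  -0.6209  0.2311] jaw -72.8 zx [-0.  0. -1.] F [ 0.2  1.2 -0.4] w 0.0855
lin [ 484.9 -373.3  -28.8] ang [ -0.   -0.  -68.8]
lin [ 484.9 -373.3  -28.8] ang [ -0.    0.  111.2]
[[220.55668773 267.81376715]
 [244.39040749 294.40189193]] obs 222.7 269.4 / 246.4 296.35
```

>>> arm_command(linear=[[0, 0, -30], [40, -31, -30], [80, -62, -30], [120, -93, -30], [160, -124, -30], [200, -155, -30], [240, -186, -30], [280, -217, -30], [320, -248, -30], [360, -279, -30], [400, -310, -30], [440, -340, -30]], angular=[[0, 0, 0], [0, 0, -7], [0, 0, -14], [0, 0, -21], [0, 0, -28], [0, 0, -35], [0, 0, -42], [0, 0, -49], [0, 0, -56], [0, 0, -63], [0, 0, -69], [0, 0, -69]], fingers=[120, 120, 120, 120, 120, 120, 120, 120, 120, 120, 120, 120], squeeze=20)

```text
t: 1.55
position: [0.5093, -0.1692, 0.2615]
tcp_rot: [2.289, 2.151, 0.0]
wrist_force: [0.5, -2.1, 0.2]
grip_width: 0.0451
```

```bash
python3 -c "
from h import *
st();go((.545,-.121,.24),-4)"
```

```text
t 1.55 pos [ 0.5093 -0.1692  0.2615] jaw -3.6 zx [ 0. -0. -1.] F [ 0.5 -2.1  0.2] w 0.0451
lin [50.4 32.6 21.6] ang [0.  0.  0.4]
```

>>> arm_command(linear=[[25, 16, 20], [50, 33, 40], [50, 33, 40], [50, 33, 40]], angular=[[0, 0, 0], [0, 0, 0], [0, 0, 0], [0, 0, 0]], fingers=[120, 120, 120, 120])

```text
t: 1.95
position: [0.5445, -0.1229, 0.2209]
tcp_rot: [-2.292, -2.147, 0.001]
wrist_force: [-0.3, -0.5, 0.5]
grip_width: 0.0453
```

```bash
python3 -c "
from h import *
st()
s=manip.capture('scene');p=manip.state()['position']; print(proj(s,[p,p+[.0225,0,0],p-[.0225,0,0],p+[0.0225,0,.008]]))
cv2.imwrite('pics/s1.png',cv2.resize(s['image'][160:300,200:360,::-1],None,fx=5,fy=4.2857*1.1667 if 0 else 4.28,interpolation=cv2.INTER_CUBIC))
t=manip.capture('top');print(proj(t,[p,p+[.0225,0,0],p-[.0225,0,0]]))
cv2.imwrite('pics/t1.png',cv2.resize(t['image'][130:280,220:400,::-1],None,fx=4,fy=4,interpolation=cv2.INTER_CUBIC))"
```

```text
t 1.95 pos [ 0.5445 -0.1229  0.2209] jaw -3.7 zx [-0.001  0.    -1.   ] F [-0.3 -0.5  0.5] w 0.0453
[[248.39520196 213.58012623]
 [255.83846342 218.23901788]
 [241.12841389 209.02947718]
 [255.58610732 215.54857543]]
[[323.88273913 203.40576018]
 [323.62586579 194.05480486]
 [324.13831211 212.7815743 ]]
```

View pics/s1.png

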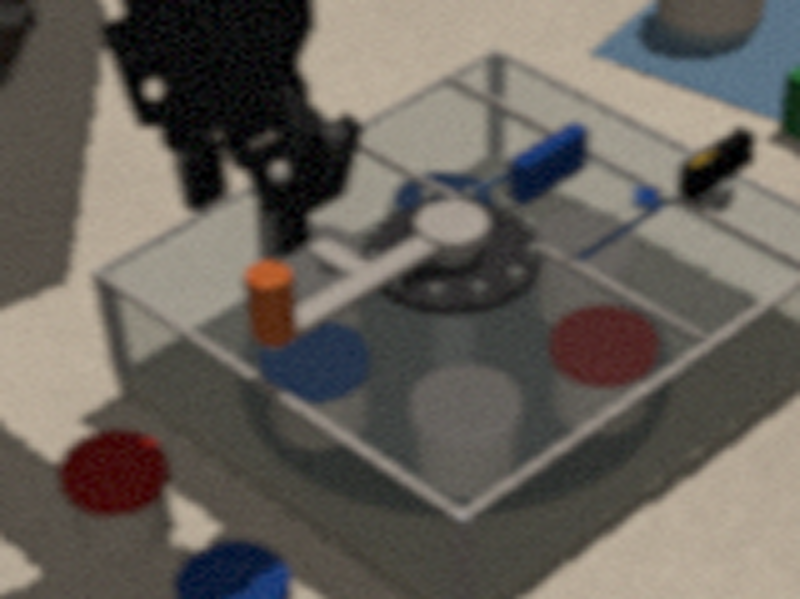

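View pics/t1.png

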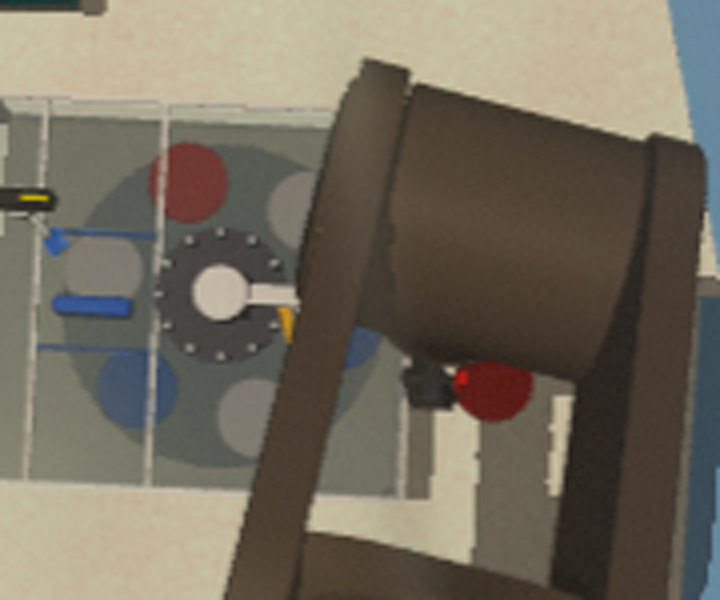

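The fingertips in the scene view sit about (1,1.5) px from where I predicted, so that camera carries part of the disagreement. The post estimate is good to about ±4 mm, and the straddle leaves ±11 mm. I'm descending over the post.

>>> arm_command(linear=[[0, 3, 20], [-2, 3, 40], [-2, 3, 60], [-2, 3, 60]], angular=[[0, 0, 0], [0, 0, 0], [0, 0, 0], [0, 0, 0]], fingers=[120, 120, 120, 120])

```text
t: 2.45
position: [0.546, -0.1264, 0.16]
tcp_rot: [-2.294, -2.143, 0.002]
wrist_force: [-0.2, 0.3, 0.9]
grip_width: 0.0452
```

```bash
python3 -c "
from h import *
st()
s=manip.capture('scene')
cv2.imwrite('pics/s2.png',cv2.resize(s['image'][160:300,200:360,::-1],None,fx=5,fy=4.28,interpolation=cv2.INTER_CUBIC))
o=np.array([.5545,-.0065]);yaw=-3.7
for q in (.573,.4,.2,0,-.03):
  a=yaw-123+np.degrees(q); p=o+.115*np.array([np.cos(np.radians(a)),np.sin(np.radians(a))]); print(q,p.round(4),'ang',a); go((*p,.16),a+90)
"
```

```text
t 2.45 pos [ 0.546  -0.1264  0.16  ] jaw -3.9 zx [-0.003  0.001 -1.   ] F [-0.2  0.3  0.9] w 0.0452
0.573 [ 0.5467 -0.1212] ang -93.86951833900383
lin [ 5.2 -0.4  1.3] ang [-0.1 -0.  -0. ]
0.4 [ 0.5271 -0.1182] ang -103.78168819476707
lin [  6.9 -20.2   1.3] ang [-0.1 -0.   9.9]
0.2 [ 0.5055 -0.1105] ang -115.24084409738353
lin [ 13.1 -42.3   1.3] ang [-0.1  0.  21.3]
0 [ 0.4858 -0.0987] ang -126.7
lin [ 23.5 -62.7   1.4] ang [-0.1  0.  32.8]
-0.03 [ 0.483  -0.0966] ang -128.41887338539246
lin [ 25.4 -65.6   1.4] ang [-0.1  0.  34.5]
```

View pics/s2.png

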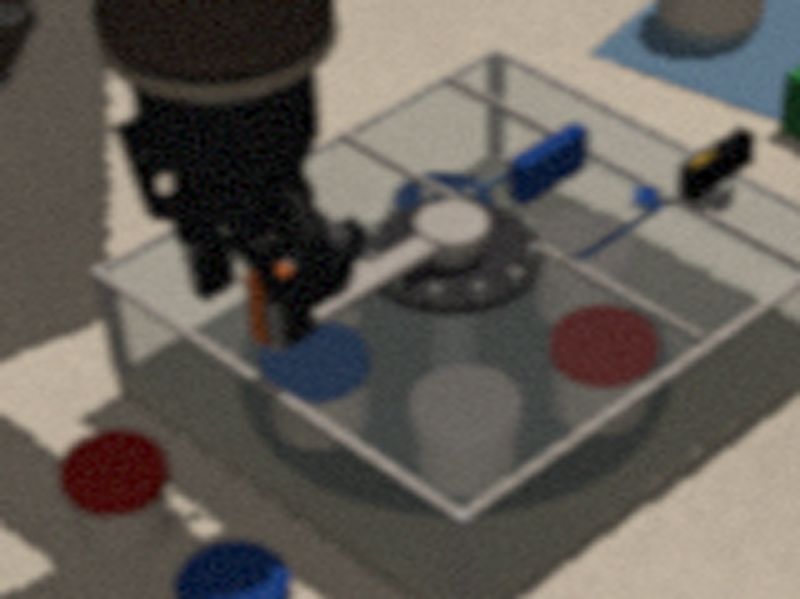

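The post is between the fingers and the force is about zero. I'm narrowing the fingers a little and drawing the lever back along its arc.

>>> arm_command(linear=[[5, 0, 1], [5, 0, 1], [5.5, -10, 1], [7, -20, 1], [9.5, -31, 1], [13, -42, 1], [18, -53, 1], [23.5, -62.5, 1], [25, -65, 1], [25, -65, 1]], angular=[[0, 0, 0], [0, 0, 0], [0, 0, 5], [0, 0, 10], [0, 0, 15.5], [0, 0, 21], [0, 0, 27], [0, 0, 33], [0, 0, 34], [0, 0, 34]], fingers=[165, 165, 165, 165, 165, 165, 165, 165, 165, 165])

```text
t: 3.5
position: [0.4847, -0.0963, 0.161]
tcp_rot: [2.819, 1.385, 0.001]
wrist_force: [0.3, -0.0, -0.5]
grip_width: 0.0301
```

```bash
python3 -c "
from h import *
st()
s=manip.capture('scene')
cv2.imwrite('pics/s3.png',cv2.resize(s['image'][160:300,200:360,::-1],None,fx=5,fy=4.28,interpolation=cv2.INTER_CUBIC))
t=manip.capture('top')
cv2.imwrite('pics/t3.png',cv2.resize(t['image'][130:280,200:380,::-1],None,fx=4,fy=4,interpolation=cv2.INTER_CUBIC))
"
```

```text
t 3.5 pos [ 0.4847 -0.0963  0.161 ] jaw -37.7 zx [ 0.001 -0.    -1.   ] F [ 0.3 -0.  -0.5] w 0.0301
```

View pics/s3.png

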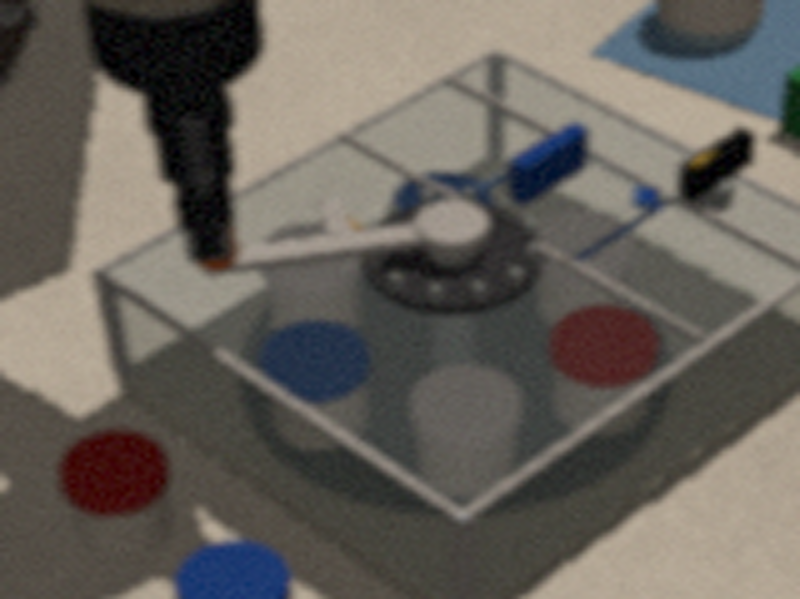

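View pics/t3.png

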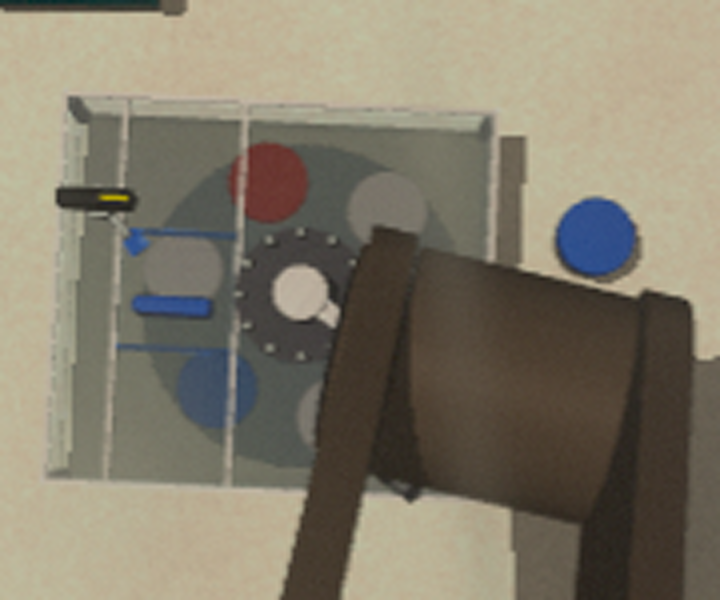

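The lever is back, the red lid hasn't moved, and there is no force from the stop yet. I'll nudge further until I feel the stop.

>>> arm_command(linear=[[0.5, -2, 0], [0.5, -4, 0], [0.5, -4, 0]], angular=[[0, 0, 0], [0, 0, 0], [0, 0, 0]], fingers=[165, 165, 165])

```text
t: 3.9
position: [0.4834, -0.0947, 0.1606]
tcp_rot: [2.818, 1.382, 0.004]
wrist_force: [8.2, -11.1, -7.3]
grip_width: 0.0302
```

```bash
python3 -c "
from h import *
st()"
```

```text
t 3.9 pos [ 0.4834 -0.0947  0.1606] jaw -37.8 zx [ 0.004 -0.002 -1.   ] F [  8.2 -11.1  -7.3] w 0.0302
```

```bash
cat >> h.py <<'E'
def arc(qs,o=(.5550,-.0055),yaw=-3.7,r=.115,z=.161):
    for q in qs:
        a=yaw-123+np.degrees(q); p=np.array(o)+r*np.array([np.cos(np.radians(a)),np.sin(np.radians(a))]); print(round(q,2),end=' '); go((*p,z),a+90)
E
python3 -c "
from h import *
arc(np.arange(.0,1.17,.1))"
```

```text
0.0 lin [-0.6  4.1 -0.4] ang [ 0.2 -0.  -1.1]
0.1 lin [ 0.1 15.6 -0.4] ang [ 0.2 -0.  -6.8]
0.2 lin [ 2.1 26.9 -0.3] ang [  0.2  -0.  -12.5]
0.3 lin [ 5.1 38.  -0.3] ang [  0.2  -0.  -18.2]
0.4 lin [ 9.3 48.7 -0.2] ang [  0.2   0.  -24. ]
0.5 lin [14.4 59.  -0.2] ang [  0.2   0.  -29.7]
0.6 lin [20.6 68.6 -0.2] ang [  0.2   0.  -35.4]
0.7 lin [27.8 77.7 -0.1] ang [  0.2   0.  -41.2]
0.8 lin [35.7 85.9 -0.1] ang [  0.2   0.1 -46.9]
0.9 lin [44.5 93.4 -0. ] ang [  0.2   0.1 -52.6]
1.0 lin [54.  99.9 -0. ] ang [  0.2   0.1 -58.4]
1.1 lin [ 64.1 105.4   0. ] ang [  0.2   0.1 -64.1]
```

>>> arm_command(linear=[[0, 4, 0], [0, 15.5, 0], [2, 27, 0], [5, 38, 0], [9.5, 48.5, 0], [14.5, 59, 0], [20.5, 68.5, 0], [28, 77.5, 0], [36, 86, 0], [44.5, 93.5, 0], [54, 100, 0], [54, 100, 0]], angular=[[0, 0, -1], [0, 0, -7], [0, 0, -12.5], [0, 0, -18], [0, 0, -24], [0, 0, -30], [0, 0, -35.5], [0, 0, -41], [0, 0, -47], [0, 0, -52.5], [0, 0, -58.5], [0, 0, -58.5]], fingers=[165, 165, 165, 165, 165, 165, 165, 165, 165, 165, 165, 165])

```text
t: 5.1
position: [0.5946, -0.112, 0.16]
tcp_rot: [1.782, 2.587, 0.0]
wrist_force: [-0.3, 0.8, 0.1]
grip_width: 0.03
```

```bash
python3 -c "
from h import *
st(); arc([1.0,1.1,1.15,1.18])
s=manip.capture('scene')
cv2.imwrite('pics/s4.png',cv2.resize(s['image'][160:300,200:360,::-1],None,fx=5,fy=4.28,interpolation=cv2.INTER_CUBIC))
t=manip.capture('top')
print(blobs(t,0,(0,80,40),(4,255,255),(205,145,365,265)))
cv2.imwrite('pics/t4.png',cv2.resize(t['image'][130:280,200:380,::-1],None,fx=4,fy=4,interpolation=cv2.INTER_CUBIC))
"
```

```text
t 5.1 pos [ 0.5946 -0.112   0.16  ] jaw 20.9 zx [ 0.  0. -1.] F [-0.3  0.8  0.1] w 0.03
1.0 lin [-1.4  0.4 -1. ] ang [0.  0.  0.3]
1.1 lin [-0.8 11.9 -1. ] ang [ 0.   0.  -5.5]
1.15 lin [-0.2 17.6 -1. ] ang [ 0.   0.  -8.3]
1.18 lin [ 0.4 21.  -1. ] ang [  0.   0. -10.]
[(array([248.29, 184.45]), [240, 181, 17, 7, 76]), (array([247.57, 194.03]), [239, 189, 19, 12, 173]), (array([342.8 , 222.41]), [334, 216, 17, 14, 186])]
```

View pics/s4.png

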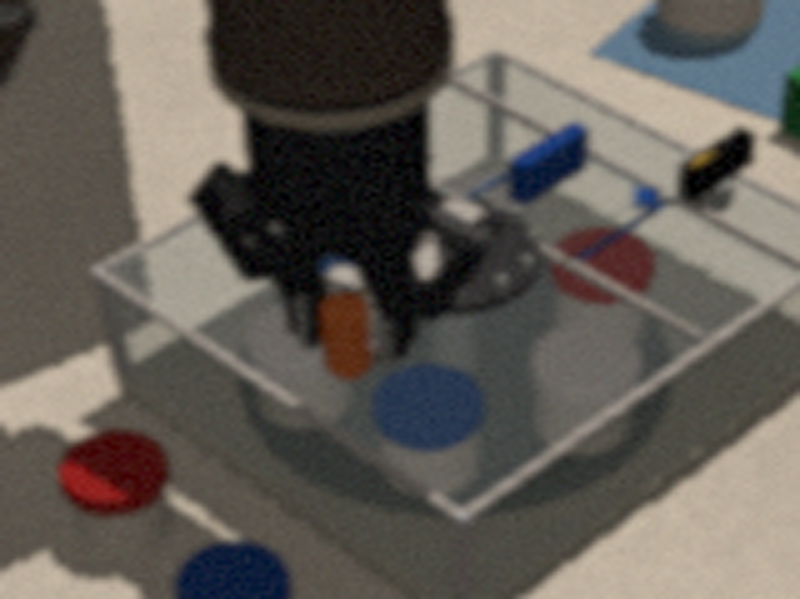

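View pics/t4.png

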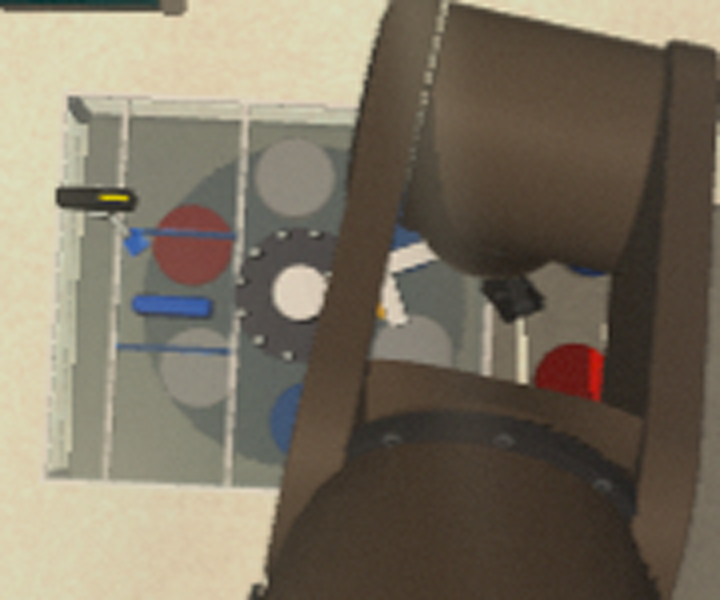

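```bash
cat >> h.py <<'E'
def carang(c,u,v):
    # relative to top-camera frame instrument fit
    o=np.array([.55318,-.00653]); L=onz(c,u,v,.091)[:2]-o
    print("r",np.linalg.norm(L).round(4),"car rad",np.radians(np.degrees(np.arctan2(L[1],L[0]))+3.7-90).round(3))
E
python3 -c "
from h import *
t=manip.capture('top')
carang(t,248.5,191.25)
im=t['image'];hsv=cv2.cvtColor(im,cv2.COLOR_RGB2HSV)
m=((hsv[...,0]<6)|(hsv[...,0]>174))&(hsv[...,1]>75)
k=np.zeros(m.shape,np.uint8);k[165:240,225:275]=m[165:240,225:275]
k=cv2.morphologyEx(k,cv2.MORPH_CLOSE,np.ones((5,5)))
cs=cv2.findContours(k,0,2)[0]; c=max(cs,key=cv2.contourArea); print(cv2.minEnclosingCircle(c),cv2.boundingRect(c))
H=onz(t,247,208.5,.109);print(H)
"
```

```text
r 0.0809 car rad -0.419
((247.7825164794922, 190.7107696533203), 9.786892890930176) (238, 181, 20, 20)
[0.5436637  0.06860954 0.109     ]
```

The red lid is at about (248,191), which leaves about 0.42 rad. I'll go back past one pin (30°), then forward to a stop short of the target and measure again.

```bash
python3 -c "
from h import *
arc([.9,.8,.7,.6,.5,.4,.3,.28])
t=manip.capture('top');o=np.array([.55318,-.00653])
P=onz(t,244.75,202.7,.109)[:2];print('strip mid',P-o,np.degrees(np.arctan2(*(P-o)[::-1]))-90)"
```

```text
0.9 lin [-1.3 -9.6 -0.9] ang [-0.  -0.   5.7]
0.8 lin [  0.4 -20.9  -0.9] ang [-0.  -0.  11.4]
0.7 lin [  3.3 -32.1  -0.9] ang [-0.  -0.  17.1]
0.6 lin [  7.2 -42.9  -0.9] ang [-0.  -0.  22.9]
0.5 lin [ 12.2 -53.2  -0.9] ang [-0.  -0.  28.6]
0.4 lin [ 18.2 -63.   -0.9] ang [-0.  -0.  34.3]
0.3 lin [ 25.1 -72.2  -0.9] ang [-0. -0. 40.]
0.28 lin [ 26.6 -73.9  -0.9] ang [-0.  -0.  41.2]
strip mid [0.00585525 0.0807918 ] -4.145171574025468
```

>>> arm_command(linear=[[-1, -9.5, 0], [0.5, -21, 0], [3, -32, 0], [7, -43, 0], [12, -53, 0], [18, -63, 0], [25, -72, 0], [28, -75, 0], [28, -75, 0]], angular=[[0, 0, 5.5], [0, 0, 11.5], [0, 0, 17], [0, 0, 23], [0, 0, 28.5], [0, 0, 34.5], [0, 0, 40], [0, 0, 42], [0, 0, 42]], fingers=[165, 165, 165, 165, 165, 165, 165, 165, 165])

```text
t: 6.2
position: [0.5126, -0.1123, 0.1605]
tcp_rot: [-2.596, -1.769, 0.0]
wrist_force: [-0.0, 0.7, 0.6]
grip_width: 0.0305
```

```bash
python3 -c "
from h import *
st();arc([.3,.4,.5,.6,.7,.8])
t=manip.capture('top')
cv2.imwrite('pics/t5.png',cv2.resize(t['image'][130:280,200:380,::-1],None,fx=4,fy=4,interpolation=cv2.INTER_CUBIC))"
```

```text
t 6.2 pos [ 0.5126 -0.1123  0.1605] jaw -21.4 zx [-0.  0. -1.] F [-0.   0.7  0.6] w 0.0305
0.3 lin [ 0.   4.3 -0.5] ang [-0.  -0.  -1.9]
0.4 lin [ 1.  15.7 -0.5] ang [-0.  -0.  -7.7]
0.5 lin [ 3.1 27.  -0.5] ang [ -0.   -0.  -13.4]
0.6 lin [ 6.3 38.1 -0.5] ang [ -0.   -0.  -19.1]
0.7 lin [10.6 48.7 -0.5] ang [ -0.   -0.  -24.9]
0.8 lin [15.9 58.9 -0.5] ang [ -0.   -0.  -30.6]
```

View pics/t5.png

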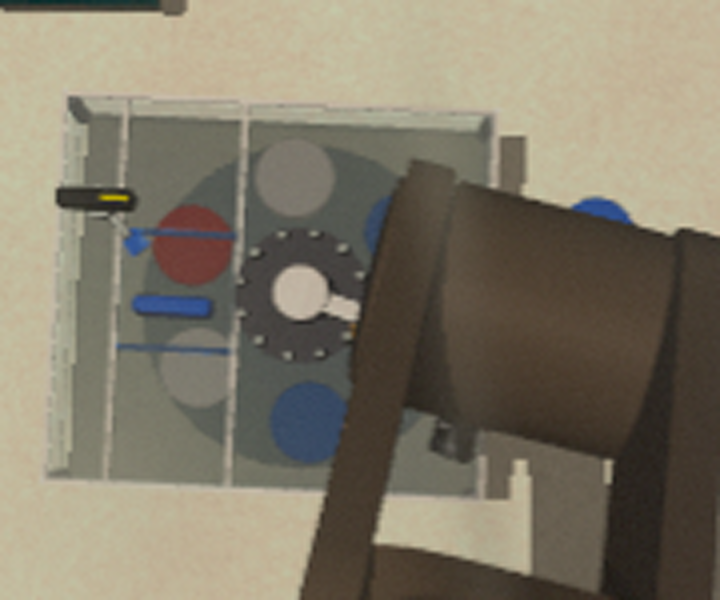

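Carousel unchanged, with the red lid still at (194,245) in the zoom. Forward again, to a lever angle of about 0.77.

>>> arm_command(linear=[[0, 4, 0], [1, 15.5, 0], [3, 27, 0], [6, 38, 0], [10.5, 48.5, 0], [16, 59, 0], [16, 59, 0], [16, 59, 0]], angular=[[0, 0, -2], [0, 0, -7.5], [0, 0, -13.5], [0, 0, -19], [0, 0, -25], [0, 0, -30.5], [0, 0, -30.5], [0, 0, -30.5]], fingers=[165, 165, 165, 165, 165, 165, 165, 165])

```text
t: 7.05
position: [0.5741, -0.119, 0.1601]
tcp_rot: [-2.039, -2.389, 0.0]
wrist_force: [0.3, 0.5, 0.1]
grip_width: 0.0303
```

```bash
python3 -c "
from h import *
st();arc([.8,.85,.87,.9])
t=manip.capture('top')
im=t['image'];hsv=cv2.cvtColor(im,cv2.COLOR_RGB2HSV)
m=((hsv[...,0]<6)|(hsv[...,0]>174))&(hsv[...,1]>75)
k=np.zeros(m.shape,np.uint8);k[165:240,225:275]=m[165:240,225:275]
k=cv2.morphologyEx(k,cv2.MORPH_CLOSE,np.ones((7,7)))
cs=cv2.findContours(k,0,2)[0]; c=max(cs,key=cv2.contourArea); (u,v),r=cv2.minEnclosingCircle(c);print(u,v,r,cv2.boundingRect(c)); carang(t,u,v)
cv2.imwrite('pics/t6.png',cv2.resize(t['image'][130:280,200:380,::-1],None,fx=4,fy=4,interpolation=cv2.INTER_CUBIC))"
```

```text
t 7.05 pos [ 0.5741 -0.119   0.1601] jaw 9.0 zx [-0.  0. -1.] F [0.3 0.5 0.1] w 0.0303
0.8 lin [ 0.1 -0.9 -0.9] ang [-0.  -0.  -0.1]
0.85 lin [ 0.3  4.9 -0.9] ang [-0. -0. -3.]
0.87 lin [ 0.4  7.2 -0.9] ang [-0.  -0.  -4.1]
0.9 lin [ 0.7 10.6 -0.9] ang [-0.  -0.  -5.8]
244.58860778808594 200.7784881591797 9.578060150146484 (236, 192, 19, 19)
r 0.0834 car rad -0.085
```

View pics/t6.png

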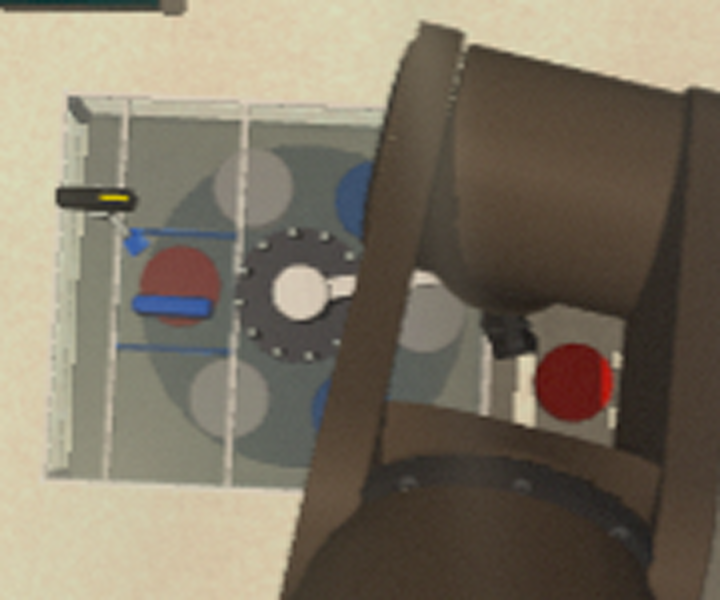

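```bash
python3 -c "
from h import *
t=manip.capture('top')
for x,y in((180,286),(229,397),(253,187)): carang(t,200+x/4-.4,130+y/4-.4)
"
```

```text
r 0.0833 car rad -0.074
r 0.0811 car rad 0.952
r 0.0835 car rad -1.104
```

The red lid and its two neighbours average −0.075 rad, so I'm advancing the lever about 0.07 rad (8 mm).

>>> arm_command(linear=[[0.2, 4, 0], [0.5, 8, 0], [0.5, 8, 0], [0.5, 8, 0], [0.5, 8, 0]], angular=[[0, 0, -2], [0, 0, -4], [0, 0, -4], [0, 0, -4], [0, 0, -4]], fingers=[165, 165, 165, 165, 165])

```text
t: 7.65
position: [0.5817, -0.1172, 0.1603]
tcp_rot: [-1.954, -2.46, 0.0]
wrist_force: [-1.5, -1.0, -0.3]
grip_width: 0.03
```

```bash
python3 -c "
from h import *
st()
t=manip.capture('top')
im=t['image'];hsv=cv2.cvtColor(im,cv2.COLOR_RGB2HSV)
m=((hsv[...,0]<6)|(hsv[...,0]>174))&(hsv[...,1]>75)
k=np.zeros(m.shape,np.uint8);k[165:240,225:275]=m[165:240,225:275]
k=cv2.morphologyEx(k,cv2.MORPH_CLOSE,np.ones((7,7)))
cs=cv2.findContours(k,0,2)[0]; c=max(cs,key=cv2.contourArea); (u,v),r=cv2.minEnclosingCircle(c);print(u,v,r,cv2.boundingRect(c)); carang(t,u,v)
cv2.imwrite('pics/t7.png',cv2.resize(t['image'][155:255,205:305,::-1],None,fx=6,fy=6,interpolation=cv2.INTER_CUBIC))"
```

```text
t 7.65 pos [ 0.5817 -0.1172  0.1603] jaw 13.1 zx [-0.  0. -1.] F [-1.5 -1.  -0.3] w 0.03
244.5710906982422 202.17298889160156 9.843692779541016 (235, 193, 20, 20)
r 0.0831 car rad -0.04
```

View pics/t7.png

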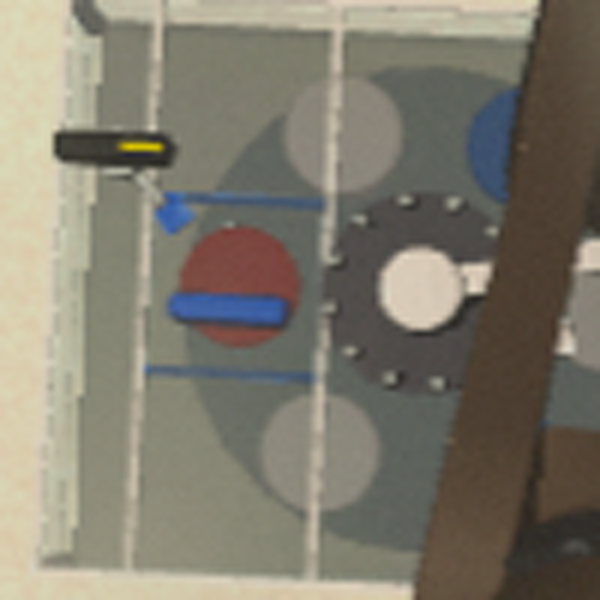

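```bash
python3 -c "
from h import *
t=manip.capture('top')
for x,y,o in((240,287,0),(320,452,1.047),(343,134,-1.047)): carang(t,205+x/6-.42,155+y/6-.42);print(-o)
o=np.array([.55318,-.00653])
for a,b in (((170,197),(323,204)),((146,370),(318,377))): pass
A=[onz(t,205+x/6-.42,155+y/6-.42,.109)[:2] for x,y in((323,204),(313,377),(185,197),(148,370))]
print([a-o for a in A])
m=(A[0]+A[1])/2-o; print(m,'dir of strips',[np.degrees(np.arctan2(*(A[i+2]-A[i])[::-1])) for i in(0,1)])
s=manip.capture('scene')
cv2.imwrite('pics/s7.png',cv2.resize(s['image'][160:300,220:380,::-1],None,fx=5,fy=4.28,interpolation=cv2.INTER_CUBIC))
"
```

```text
r 0.083 car rad -0.032
0
r 0.0817 car rad 1.001
-1.047
r 0.0833 car rad -1.064
1.047
[array([0.04230093, 0.04428014]), array([-0.03344204,  0.0500124 ]), array([0.04669403, 0.10471042]), array([-0.02884837,  0.12199467])]
[0.00442945 0.04714627] dir of strips [np.float64(85.8420838861325), np.float64(86.34852237650165)]
```

View pics/s7.png

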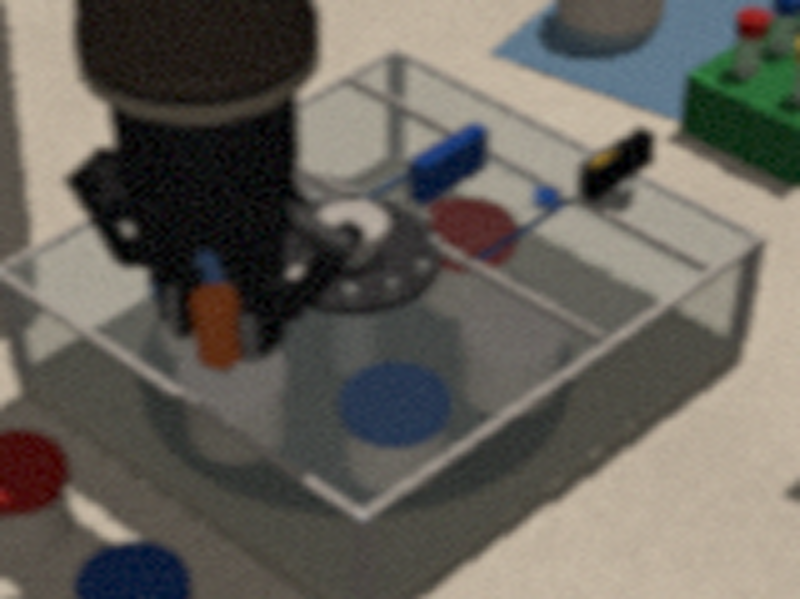

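Remaining error is about −0.03 rad (2.5 mm); one small nudge forward.

>>> arm_command(linear=[[0.1, 1.5, 0], [0.1, 3, 0], [0.1, 3, 0], [0.1, 3, 0]], angular=[[0, 0, -1], [0, 0, -1.5], [0, 0, -1.5], [0, 0, -1.5]], fingers=[165, 165, 165, 165])

```text
t: 8.2
position: [0.5852, -0.1165, 0.1603]
tcp_rot: [1.919, 2.487, 0.0]
wrist_force: [0.1, -1.4, -0.4]
grip_width: 0.0298
```

```bash
python3 -c "
from h import *
st()
t=manip.capture('top')
cv2.imwrite('pics/t8.png',cv2.resize(t['image'][155:255,205:305,::-1],None,fx=6,fy=6,interpolation=cv2.INTER_CUBIC))"
```

```text
t 8.2 pos [ 0.5852 -0.1165  0.1603] jaw 14.7 zx [ 0. -0. -1.] F [ 0.1 -1.4 -0.4] w 0.0298
```

View pics/t8.png

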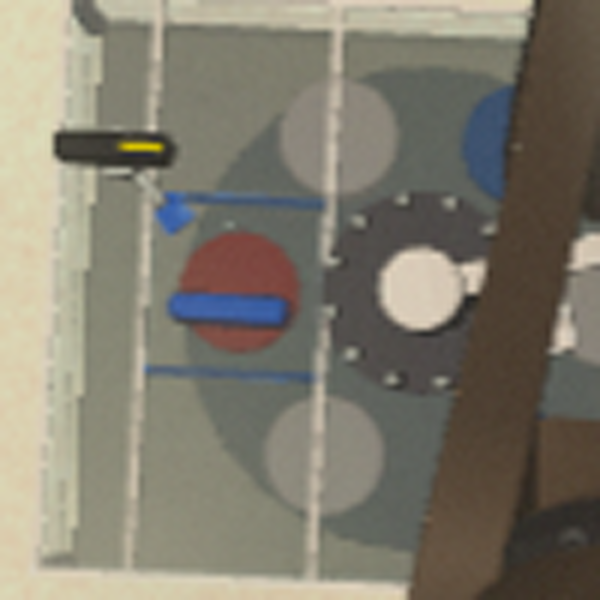

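Lid centre is now at (240,292) in the zoom, midway between the strips and with neighbours symmetric. Next: release the post, lift, and go to the wing.

```bash
python3 -c "
from h import *
t=manip.capture('top')
for x,y,o in((240,292,0),(325,455,1.047),(339,136,-1.047)): carang(t,205+x/6-.42,155+y/6-.42);print(-o)
go((.617,.1245,.20),-4)"
```

```text
r 0.0828 car rad -0.006
0
r 0.0816 car rad 1.032
-1.047
r 0.0834 car rad -1.04
1.047
lin [225.   91.9 -39.7] ang [ 0.   0.  18.7]
```

>>> arm_command(linear=[[0, -3, 0], [0, -3, -25], [0, -3, -60], [0, -3, -60]], angular=[[0, 0, 0], [0, 0, 0], [0, 0, 0], [0, 0, 0]], fingers=[165, 165, 165, 125])

```text
t: 8.7
position: [0.5843, -0.1177, 0.2244]
tcp_rot: [1.916, 2.482, 0.004]
wrist_force: [-0.3, -0.1, -0.2]
grip_width: 0.0423
```

```bash
python3 -c "
from h import *
st();go((.617,.1245,.19),-4)"
```

```text
t 8.7 pos [ 0.5843 -0.1177  0.2244] jaw 14.7 zx [ 0.006 -0.001 -1.   ] F [-0.3 -0.1 -0.2] w 0.0423
lin [226.1  92.8  34.3] ang [ 0.3  0.1 18.7]
```

>>> arm_command(linear=[[40, 16, 0], [80, 33, 0], [120, 49, 0], [160, 66, 0], [200, 82, 0], [226, 93, 10], [226, 93, 30], [226, 93, 30], [226, 93, 30]], angular=[[0, 0, 4], [0, 0, 8], [0, 0, 12], [0, 0, 16], [0, 0, 18.5], [0, 0, 18.5], [0, 0, 18.5], [0, 0, 18.5], [0, 0, 18.5]], fingers=[125, 125, 125, 125, 125, 125, 125, 125, 125])

```text
t: 9.6
position: [0.6145, 0.1247, 0.1901]
tcp_rot: [-2.294, -2.146, 0.001]
wrist_force: [0.6, 0.8, 0.4]
grip_width: 0.0437
```

```bash
python3 -c "
from h import *
st();go((.617,.1245,.132),-4)
s=manip.capture('scene')
cv2.imwrite('pics/s9.png',cv2.resize(s['image'][130:270,250:410,::-1],None,fx=5,fy=4.28,interpolation=cv2.INTER_CUBIC))
p=manip.state()['position']
print(proj(s,[p,[.617,.1245,.152],[.617,.1245,.126]]))"
```

```text
t 9.6 pos [0.6145 0.1247 0.1901] jaw -3.8 zx [-0.001 -0.    -1.   ] F [0.6 0.8 0.4] w 0.0437
lin [ 0.   2.6 58.1] ang [-0.1  0.   0.2]
[[341.49567835 181.78747886]
 [341.20271547 194.08547078]
 [340.55152484 201.80351294]]
```

View pics/s9.png

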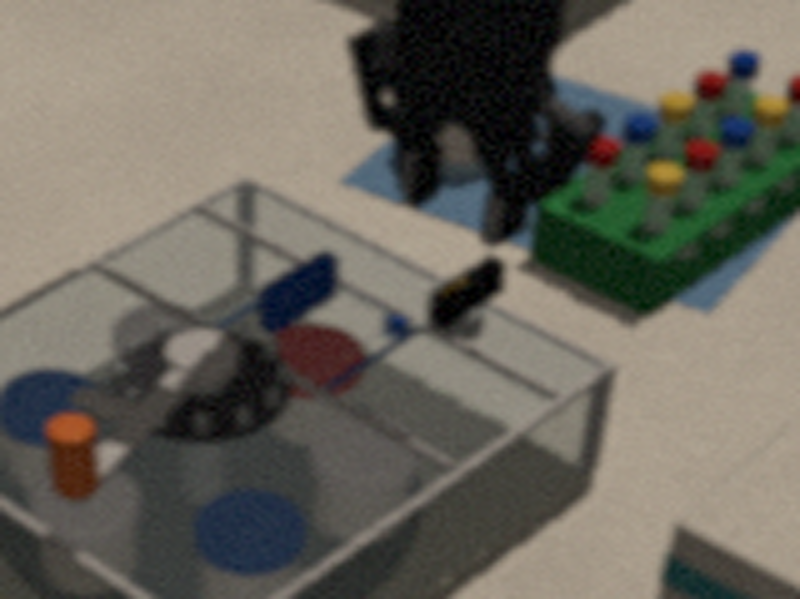

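>>> arm_command(linear=[[-2, 4.5, 20], [-2, 4.5, 40], [-2, 4.5, 58], [-2, 4.5, 58]], angular=[[0, 0, 0], [0, 0, 0], [0, 0, 0], [0, 0, 0]], fingers=[125, 125, 125, 125])

```text
t: 10.05
position: [0.6183, 0.1217, 0.1312]
tcp_rot: [-2.295, -2.144, 0.003]
wrist_force: [-0.1, -1.1, 0.9]
grip_width: 0.0437
```

```bash
python3 -c "
from h import *
st()
s=manip.capture('scene')
cv2.imwrite('pics/s10.png',cv2.resize(s['image'][130:270,250:410,::-1],None,fx=5,fy=4.28,interpolation=cv2.INTER_CUBIC))
t=manip.capture('top')
cv2.imwrite('pics/t10.png',cv2.resize(t['image'][130:280,150:330,::-1],None,fx=4,fy=4,interpolation=cv2.INTER_CUBIC))"
```

```text
t 10.05 pos [0.6183 0.1217 0.1312] jaw -3.9 zx [-0.002 -0.    -1.   ] F [-0.1 -1.1  0.9] w 0.0437
```

View pics/s10.png

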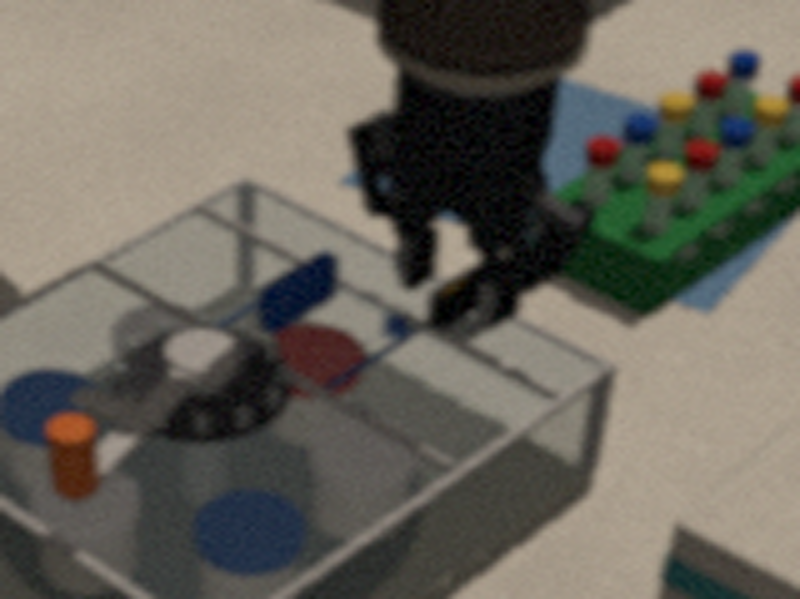

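View pics/t10.png

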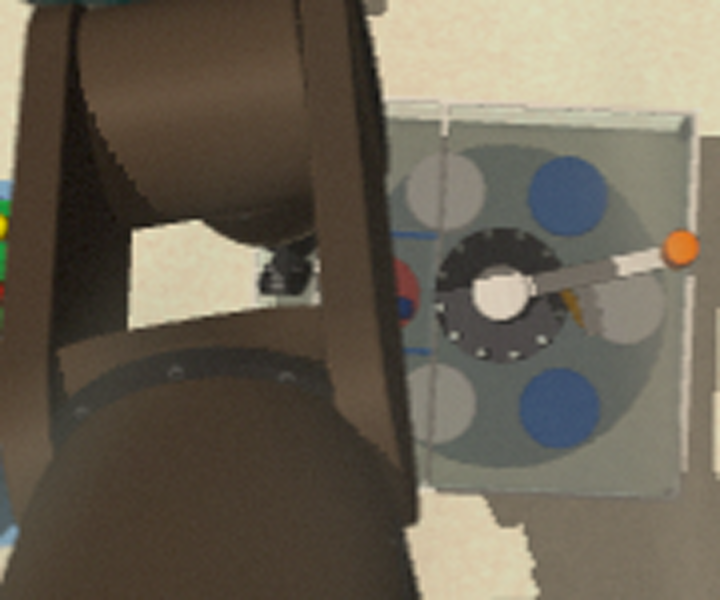

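>>> arm_command(linear=[[4, 0, 0], [4, 0, 0], [4, 0, 0], [4, 0, 0], [4, 0, 0], [4, 0, 0]], angular=[[0, 0, 0], [0, 0, 0], [0, 0, 0], [0, 0, 0], [0, 0, 0], [0, 0, 0]], fingers=[125, 150, 175, 195, 200, 200], squeeze=20)

```text
t: 10.75
position: [0.6195, 0.1267, 0.1324]
tcp_rot: [2.294, 2.146, 0.0]
wrist_force: [0.0, -0.2, -0.0]
grip_width: 0.0186
```

```bash
python3 -c "
from h import *
st()"
```

```text
t 10.75 pos [0.6195 0.1267 0.1324] jaw -3.8 zx [ 0.  0. -1.] F [ 0.  -0.2 -0. ] w 0.0186
```

>>> arm_command(linear=[[0, 0, 0], [0, 0, 0], [0, 0, 0], [0, 0, 0]], angular=[[0, 0, 0], [0, 0, 0], [0, 0, 0], [0, 0, 0]], fingers=[210, 215, 220, 220])

```text
t: 11.15
position: [0.6209, 0.1266, 0.1326]
tcp_rot: [2.293, 2.145, 0.003]
wrist_force: [7.1, -0.9, -1.6]
grip_width: 0.0122
```

```bash
python3 -c "
from h import *
st(); print(manip.state()['torque'])"
```

```text
t 11.15 pos [0.6209 0.1266 0.1326] jaw -3.8 zx [ 0.003  0.    -1.   ] F [ 7.1 -0.9 -1.6] w 0.0122
[-0.15859684 -1.28208561 -0.03175161]
```

The grip is at 12.2 mm, which matches the wing. The small side force says the axis is about 1.5 mm farther in +x, so I'm correcting that while turning clockwise.

>>> arm_command(linear=[[0, 1.5, 0], [0, 1.5, 0], [0, 1.5, 0], [0, 1.5, 0], [0, 1.5, 0], [0, 1.5, 0]], angular=[[0, 0, 0], [0, 0, 8], [0, 0, 16], [0, 0, 24], [0, 0, 32], [0, 0, 40]], fingers=[220, 220, 220, 220, 220, 220])

```text
t: 11.75
position: [0.6206, 0.1267, 0.1325]
tcp_rot: [-2.893, -1.224, 0.001]
wrist_force: [-3.2, 1.9, 5.4]
grip_width: 0.0119
```

```bash
python3 -c "
from h import *
st(); print(manip.state()['torque'])"
```

```text
t 11.75 pos [0.6206 0.1267 0.1325] jaw -44.2 zx [-0.001  0.    -1.   ] F [-3.2  1.9  5.4] w 0.0119
[0.37627585 0.35806917 0.05227306]
```

Forces are small; I'll finish the quarter-turn.

>>> arm_command(linear=[[0, 0, 0], [0, 0, 0], [0, 0, 0], [0, 0, 0], [0, 0, 0], [0, 0, 0], [0, 0, 0]], angular=[[0, 0, 8], [0, 0, 16], [0, 0, 24], [0, 0, 32], [0, 0, 40], [0, 0, 48.5], [0, 0, 48.5]], fingers=[220, 220, 220, 220, 220, 220, 220])

```text
t: 12.45
position: [0.6204, 0.1273, 0.1325]
tcp_rot: [-3.14, 0.074, 0.001]
wrist_force: [-2.4, 4.9, 5.2]
grip_width: 0.0117
```

```bash
python3 -c "
from h import *
st(); print(manip.state()['torque'])"
```

```text
t 12.45 pos [0.6204 0.1273 0.1325] jaw -92.7 zx [-0.001  0.001 -1.   ] F [-2.4  4.9  5.2] w 0.0117
[0.98501481 0.51852706 0.00679214]
```

>>> arm_command(linear=[[0, 0, 0], [0, 0, 0], [0, 0, 0], [0, 0, 0], [0, 0, -30], [0, 0, -70], [0, 0, -70]], angular=[[0, 0, 0], [0, 0, 0], [0, 0, 0], [0, 0, 0], [0, 0, 0], [0, 0, 0], [0, 0, 0]], fingers=[180, 140, 125, 125, 125, 125, 125])

```text
t: 13.15
position: [0.6236, 0.1269, 0.2072]
tcp_rot: [-3.14, 0.064, -0.011]
wrist_force: [1.0, -0.2, -1.3]
grip_width: 0.0435
```

```bash
python3 -c "
from h import *
st()
s=manip.capture('scene')
cv2.imwrite('pics/s11.png',cv2.resize(s['image'][130:270,250:410,::-1],None,fx=5,fy=4.28,interpolation=cv2.INTER_CUBIC))
o=np.array([.5565,-.005]);M=R.from_euler('z',-3.8,degrees=True).as_matrix()[:2,:2]
for x,y in((54.5,134.5),(-12,82),(73,82)): p=o+M@[x/1000,y/1000];print(p);go((*p,.20),-4)
"
```

```text
t 13.15 pos [0.6236 0.1269 0.2072] jaw -92.3 zx [ 0.007  0.001 -1.   ] F [ 1.  -0.2 -1.3] w 0.0435
[0.61979402 0.12559237]
lin [-2.8  1.3  5. ] ang [  0.2  -0.3 -88.3]
[0.54996084 0.07761501]
lin [-70.6  52.1   4.6] ang [  0.2  -0.3 -88.3]
[0.63477397 0.07198173]
lin [14.4 54.3  5. ] ang [  0.2  -0.3 -88.3]
```

View pics/s11.png

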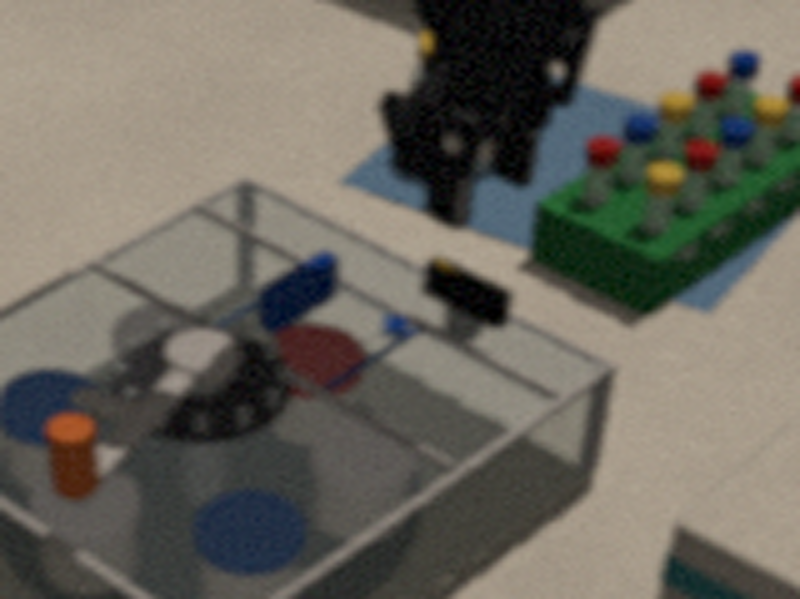

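The wing now lies along the instrument's x and the hatch is still shut. Going to the blue bar.

>>> arm_command(linear=[[0, 0, -5], [-7, 5, -5], [-14, 10, -5], [-21, 15, -5], [-28, 20, -5], [-35, 26, -5], [-42, 31, -5], [-49, 36, -5], [-56, 41, -5], [-63, 47, -5], [-70, 52, -5], [-70.5, 52, -5]], angular=[[0, 0, -8], [0, 0, -16], [0, 0, -24], [0, 0, -32], [0, 0, -40], [0, 0, -48], [0, 0, -56], [0, 0, -64], [0, 0, -72], [0, 0, -80], [0, 0, -88], [0, 0, -88]], fingers=[125, 125, 125, 125, 125, 125, 125, 125, 125, 125, 125, 125])

```text
t: 14.4
position: [0.5472, 0.077, 0.2066]
tcp_rot: [-2.3, -2.138, 0.002]
wrist_force: [0.1, 0.3, 0.9]
grip_width: 0.0438
```

```bash
python3 -c "
from h import *
st();go((.55,.0776,.131),-4)
s=manip.capture('scene')
cv2.imwrite('pics/s12.png',cv2.resize(s['image'][130:270,250:410,::-1],None,fx=5,fy=4.28,interpolation=cv2.INTER_CUBIC))
"
```

```text
t 14.4 pos [0.5472 0.077  0.2066] jaw -4.2 zx [-0.002 -0.    -1.   ] F [0.1 0.3 0.9] w 0.0438
lin [ 0.9  2.9 75.5] ang [-0.1  0.  -0.2]
```

View pics/s12.png

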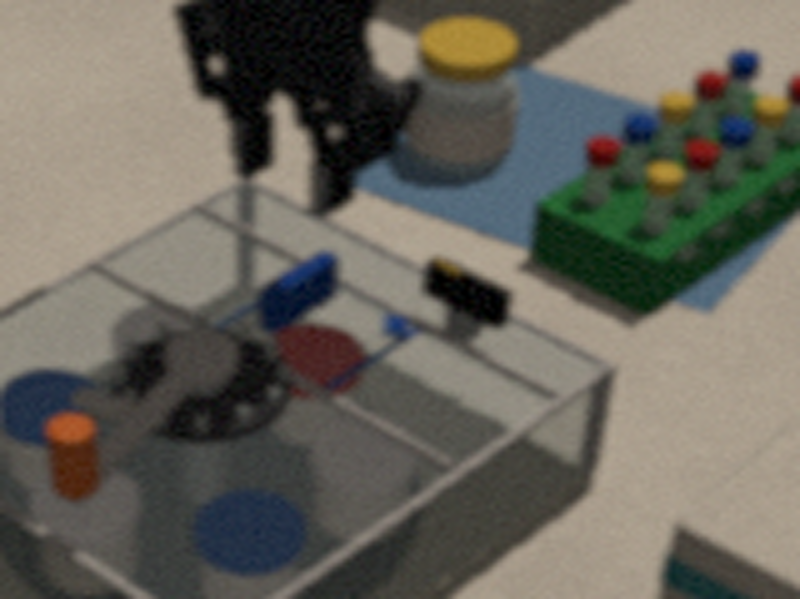

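The fingers are above the bar, one on each side of it. Descending.

>>> arm_command(linear=[[1, 3, 20], [1, 3, 40], [1, 3, 60], [1, 3, 75], [1, 3, 75], [1, 3, 75], [1, 3, 75], [1, 3, 75]], angular=[[0, 0, 0], [0, 0, 0], [0, 0, 0], [0, 0, 0], [0, 0, 0], [0, 0, 0], [0, 0, 0], [0, 0, 0]], fingers=[125, 125, 125, 125, 125, 160, 185, 185])

```text
t: 15.25
position: [0.552, 0.0783, 0.1331]
tcp_rot: [2.304, 2.135, 0.002]
wrist_force: [0.3, 0.3, 0.2]
grip_width: 0.0235
```

```bash
python3 -c "
from h import *
st()
s=manip.capture('scene')
cv2.imwrite('pics/s13.png',cv2.resize(s['image'][130:270,250:410,::-1],None,fx=5,fy=4.28,interpolation=cv2.INTER_CUBIC))
"
```

```text
t 15.25 pos [0.552  0.0783 0.1331] jaw -4.4 zx [ 0.001  0.    -1.   ] F [0.3 0.3 0.2] w 0.0235
```

View pics/s13.png

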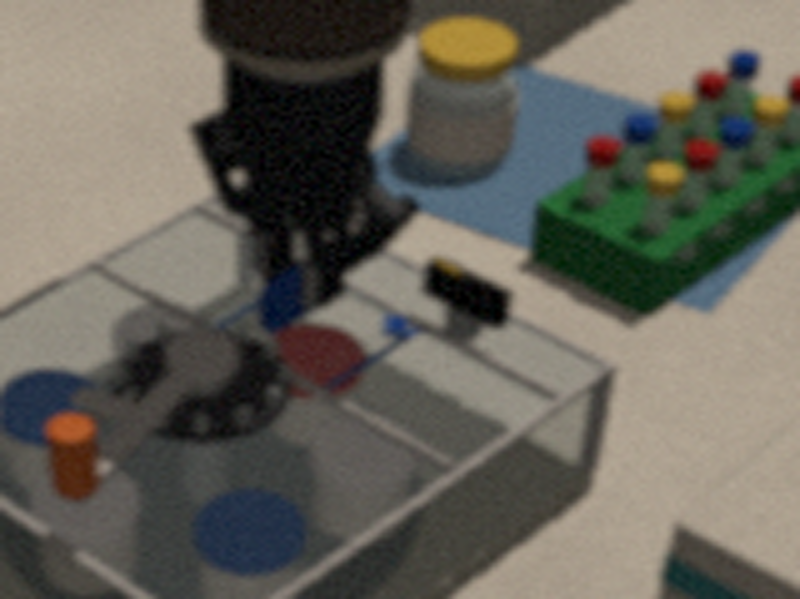

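The bar is between the fingers. Sliding it along +x.

>>> arm_command(linear=[[0, 9, 0], [0, 18, 0], [0, 27, 0], [0, 36, 0], [0, 45, 0], [0, 54, 0], [0, 63, 0], [0, 72, 0], [0, 80, 0], [0, 86, 0], [0, 86, 0]], angular=[[0, 0, 0], [0, 0, 0], [0, 0, 0], [0, 0, 0], [0, 0, 0], [0, 0, 0], [0, 0, 0], [0, 0, 0], [0, 0, 0], [0, 0, 0], [0, 0, 0]], fingers=[185, 185, 185, 185, 185, 185, 185, 185, 185, 185, 185])

```text
t: 16.4
position: [0.6382, 0.0716, 0.1323]
tcp_rot: [2.303, 2.136, 0.001]
wrist_force: [-0.6, 0.0, -0.4]
grip_width: 0.0235
```

```bash
python3 -c "
from h import *
st()
"
```

```text
t 16.4 pos [0.6382 0.0716 0.1323] jaw -4.3 zx [ 0.001 -0.    -1.   ] F [-0.6  0.  -0.4] w 0.0235
```

Nudge forward until the stop is felt.

>>> arm_command(linear=[[0, 2, 0], [0, 4, 0], [0, 6, 0], [0, 6, 0]], angular=[[0, 0, 0], [0, 0, 0], [0, 0, 0], [0, 0, 0]], fingers=[185, 185, 185, 185])

```text
t: 16.8
position: [0.6418, 0.0713, 0.1322]
tcp_rot: [-2.302, -2.135, 0.003]
wrist_force: [-8.6, 0.2, 5.2]
grip_width: 0.0231
```

```bash
python3 -c "
from h import *
st()
"
```

```text
t 16.8 pos [0.6418 0.0713 0.1322] jaw -4.3 zx [-0.003 -0.    -1.   ] F [-8.6  0.2  5.2] w 0.0231
```

The stop is felt at 8.6 N. Backing off, lifting and retreating.

>>> arm_command(linear=[[0, 2, 0], [0, 0, 0], [0, 0, 0], [0, 0, -30], [0, 0, -70], [0, 0, -100], [-40, -20, -110], [-80, -50, -110], [-120, -80, -110], [-160, -100, -110], [-200, -110, -110], [-240, -120, -110]], angular=[[0, 0, 0], [0, 0, 0], [0, 0, 0], [0, 0, 0], [0, 0, 0], [0, 0, 0], [0, 0, 0], [0, 0, 0], [0, 0, 0], [0, 0, 0], [0, 0, 0], [0, 0, 0]], fingers=[170, 150, 150, 150, 150, 150, 150, 150, 150, 150, 150, 150])

```text
t: 18.0
position: [0.5048, -0.1605, 0.2428]
tcp_rot: [2.302, 2.135, 0.001]
wrist_force: [1.4, -1.3, 0.1]
grip_width: 0.0352
```

```bash
python3 -c "
from h import *
st()
for n in('scene','top'):
    s=manip.capture(n); cv2.imwrite('pics/end_%s.png'%n,s['image'][:,:,::-1])
"
```

```text
t 18.0 pos [ 0.5048 -0.1605  0.2428] jaw -4.3 zx [ 0.001 -0.001 -1.   ] F [ 1.4 -1.3  0.1] w 0.0352
```

View pics/end_top.png

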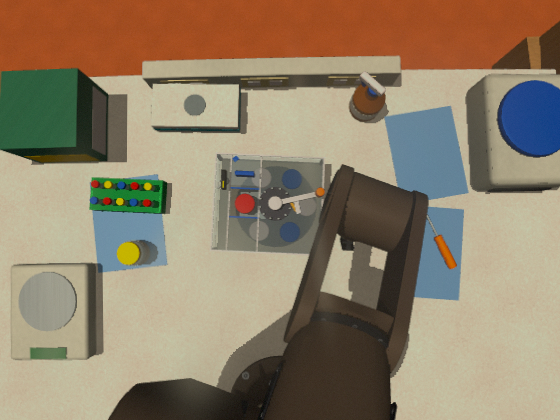

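View pics/end_scene.png

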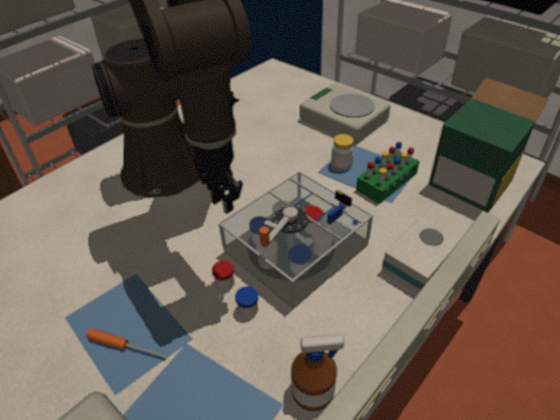

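The top view shows the hatch open: the bar has moved to (243,174) and the lid at (245,204) is uncovered. The latch wing points along x at (223,180). Last numerical checks before handing in:

```bash
python3 -c "
from h import *
t=manip.capture('top')
im=t['image'];hsv=cv2.cvtColor(im,cv2.COLOR_RGB2HSV)
m=((hsv[...,0]<6)|(hsv[...,0]>174))&(hsv[...,1]>75)
k=np.zeros(m.shape,np.uint8);k[165:240,225:275]=m[165:240,225:275]
c=max(cv2.findContours(k,0,2)[0],key=cv2.contourArea); (u,v),r=cv2.minEnclosingCircle(c);print(u,v,r,cv2.boundingRect(c)); carang(t,u,v)
L=onz(t,u,v,.091)[:2]; print('lid - hatch mm',(L-[.55848,.0753])*1000)
b=blobs(t,0,(105,120,50),(125,255,255),(225,165,262,182));print(b)
for ce,_ in b: 
    B=onz(t,*ce,.149)[:2]; print('bar moved',(B-[.5476,.0776])*1000)
print(blobs(t,0,(0,100,50),(4,255,255),(325,205,365,245)),blobs(t,0,(105,120,50),(125,255,255),(330,170,370,205)))
st()
"
```

```text
244.28125 203.0 10.17133903503418 (235, 194, 20, 20)
r 0.0837 car rad -0.013
lid - hatch mm [1.1860437  1.57559654]
[(array([244.54, 172.77]), [235, 171, 19, 5, 83])]
bar moved [84.9601002 -7.0184773]
[] []
t 18.15 pos [ 0.505  -0.1611  0.2426] jaw -4.5 zx [ 0.001 -0.001 -1.   ] F [0.5 0.4 0.7] w 0.0351
```

```bash
python3 -c "
from station import manip
print(manip.sign_off())"
```

```text
the job is handed in; nothing more can be done
None
```

The job is handed in, and every final check I made looks right: the red-lidded pot stands centred under the open hatch.

- **Lever back:** I drew the lever back until I felt its stop at about 14 N. The red lid showed no visible movement.
- **Lever forward:** two forward strokes with one more back stroke between them, then small nudges, brought the red-lidded pot under the hatch.
- **Latch and hatch:** I turned the latch about 89° clockwise, then slid the hatch until I felt its stop (8.6 N).
- **Last checks:** the lid is about 2 mm from the hatch centre (carousel at −0.01 rad). The bar has moved about 85 mm and the latch wing lies along x. The gripper is clear, with wrist force about 0. The whole run took about 18 s.
- **Other things on the table:** the scene view shows them where they started. The arm hid the two spare pots from the final top view, so I checked those by eye in the scene view only.
- **Disagreement:** the two cameras differed by about 2 px (5 mm). Contact with the post and the wing put the instrument about 3 mm farther in +x than the top view did. This hardly affects the centring, because the lid and hatch were measured in the same image.

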